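# Clamp a re-glued mains adapter in its jig

### The job

The split case of the black mains adapter has just been glued and must be held in the plywood gluing jig while it sets. Lay it flat on the cork, lengthwise, slide one end under the metal lip right up to the wooden end stop and bring its long side against both steel pins, nudging it gently so that the fresh joint does not shift. Then push the clamp's raised red handle down past its dead point until it rests on its stop and the rubber pad holds the adapter, without leaning hard on it, and leave the other things on the desk where they are.

Things in the scene. Friction and masses are not known exactly. Their poses are not given: they have to be found in the camera images.
- adapter_mid (a point): Centre of the loose black mains adapter, a plain box 58 x 130 x 31 mm (x, y, z; y is its long axis, z up; 15.5 mm from its underside), 0.3 to 0.6 kg, lying flat on the desk near the jig. Its two ends are alike. Best gripped across its 58 mm width.
- handle_hinge (a point): Hinge axis of the clamp handle, in the jig's frame at x = -106.9, y = 0, z = 59.7 mm; the axis runs along the jig's y. Axes as the jig's.
- pad_face (a point): Centre of the underside of the clamp's black rubber pad (18 mm diameter) on its spring-loaded spindle, which yields at 10 N per mm. Closed on the adapter it presses with about 27 N.
- jig: Gluing jig, firm on the desk (does not move). Origin on the desk; x along its plywood board (x -132..168, y -65..65, top z = 18 mm) to the end stop, y across to the two pins, z up. Top of the cork sheet (x -35..103, y -53..45 mm): z = 20 mm; the adapter lies on it, long axis along x. Home, against pins and end stop, its centre is at y = 0, z = 35.5 mm and x = 40 to 54 mm, as the stop is set.
- stop_slot (a point): Middle of the adjustable end stop's setting range, on the board, axes as the jig's. The dark wooden block (end_stop_c0: 16 mm thick, y -30..30 mm, 35 mm tall) is locked with its face, looking to -x, at x = 105 to 119 mm of the jig: feel or look for it. An aluminium lip on it reaches 10 mm back over the part, underside 53.5 mm above the desk, top 59.5: 2.5 mm above the adapter, so slide that in from -x.
- clamp_arm: Hold-down arm of the toggle clamp, which is bolted on the jig's -x end (base plate x -125..-47, y -22..22 mm). Origin on its pivot, at x = -60, z = 48 mm in the jig's frame. Until the handle is pushed over, the arm and pad stand up at x -105..-51 mm, top at z = 120 mm, so that a part is laid in from above; closed, the pad bears on the adapter's top at about x = 2, y = 0.
- pins: Two steel dowel pins on the jig, same origin and axes as the jig: diameter 8 mm, at x = 2 and x = 92 mm, y = 33 mm, tops at z = 36 mm. Their faces towards the part stand at y = 29 mm; a finger fits between them.
- handle_grip (a point): Point on the axis of the red handle grip, 80 mm from the hinge; moves with the handle. The grip is a round bar of 16 mm diameter, 32 to 103 mm from the hinge. At joint value q the handle's end points along (-cos(1.484 - q), sin(1.484 - q)) in the jig's x-z plane: nearly upright at the start, level and pointing to -x when closed.
- clamp_handle (a joint): Angle of the clamp handle: 0 open (at the start), growing as it is pushed over and down to the jig's -x; dead point 1.396, rigid stop 1.484 (level). Moves lightly (2 N, stays where left) until the pad meets the adapter at about 1.1, then the push at 80 mm from the hinge rises to about 8 N at 1.2 to 1.3 and eases to the dead point; beyond it the handle springs on to its stop.
- phone: Black phone lying face up, 149 x 73 x 8 mm, origin under its centre; to be left alone.
- marker: Red and white marker pen, 135 mm long, origin under its centre; to be left alone.
- scissors: Scissors with blue handles, 199 mm long, origin under its centre; to be left alone.
- eraser: Blue and white eraser, 46 x 21 x 12 mm, origin under its centre; to be left alone.
- adapter: the same adapter (see adapter_mid): origin under its centre, same axes.
- clamp_pad: the pad with its spindle (see pad_face): same origin.
Not all that is in view belongs to the job. Leave any blue or green look-alike of the adapter alone.

How it is judged:
By the outcome, as a careful person would: the job done as asked, in the order asked, and still so for the second after the job is handed in, with the robot touching nothing.
It also fails if it takes over 72 s, if anything falls off the work surface, if the arm or the gripper's body presses on something with over 40 N, if the wrist force passes 120 N, or if a joint passes its speed limit or range.

### The arm

A 6-joint arm with a two-finger parallel gripper is mounted at the origin on a cart in front of the work surface, level with it; the furniture and walls round the work are solid. World frame = base frame: x ahead of the robot, y to its left, z up, the work surface at z = 0. Lengths are in m, angles in rad, forces in N, time in s.
With the tool pointing down it reaches from about 0.425 to 0.95 m from the base axis. Payload 3.5 kg.
Tool frame: the origin (TCP) lies at the very end of the fingers, on their centre line; the grasp point (between the pads) lies ctrl.grip_point_offset behind it (ctrl.grip_point_offset is the distance from the TCP to the grasp point, in m); z points along the fingers, y is the direction in which the jaws open and shut (so a half turn about z gives the same grasp; the last joint's range is limited). The gripper opens to 85 mm and grips with 20 to 120 N. Pads are 22 mm wide; open, the fingers measure 114 mm over their backs; the gripper's body (76 mm by 85 mm) begins 54 mm behind the grasp point. The pads swing forward as they close: fully open they stand 13 mm farther back than shut.
Start: joints at [0.982, 0.286, 1.577, -0, 1.279, -0.15], TCP at [0.287, 0.611, 0.231] pointing down, gripper open.
Joint ranges: [-2.77, 2.77], [-0.9, 2.22], [0.21, 2.48], [-1.53, 4.67], [0.24, 2.81], [-2.84, 2.84]. Speed limits (rad/s): [2.79, 2.79, 3.14, 3.14, 3.14, 3.14].

### API

Orientations are given as a unit quaternion [x, y, z, w].
In Python, from plant import ctrl gives the robot as it stands.
- The arm moves only by the tool servo_tool, never from a script. Its argument "increments" is a list of rows, each a list of 5 numbers: the opening, from 0 (shut) to 1 (fully open), then the shift along the world's x, y, z in units of 40 mm (1.0 is 40 mm), then the turn about the world's z in units of 5 degrees (1.0 is 5 degrees). A call has exactly 10 rows; each row is the pose to reach, as a shift and turn from the pose measured when the call began; what a row does not reach only later rows make up. A row lasts 1/12 s, in which the tool goes at most 41.7 mm and 7.16 degrees, less where a joint would pass 70% of its speed; a pose out of reach is approached as far as the arm can. A call with a gripper value outside its range is refused whole. The fingers move at their own pace and stop on an object; "grip_force" is the grip in N (left out, the last holds). Time passes only in rows, so rows that repeat a pose let the fingers close, or fill a call up. It gives the time, the measured TCP pose, the force and the opening at its end, in the units of the state.
- ctrl.get_state(): the state, without advancing time (a new reading comes with each control period).
- ctrl.read_camera(name): name is "scene" or "top" or "wrist"; returns a dict with "frame" (480x640x3 uint8, red, green, blue), "K" (3x3 intrinsics, pixels), "distortion" ([k1, k2, p1, p2, k3] as OpenCV has them; the pictures are not rectified), "extrinsics" (4x4, takes a point from camera to world coordinates). Camera axes: x right, y down, z forward; pixel columns grow to the right and rows downward; lengths in m; the calibration is good to about 2 mm. A picture is of the moment at which its call begins. There is no depth.
- ctrl.sign_off(): hands the job in, once; it reports no verdict.
Trained networks look in a picture, given as the dict that the camera call returned (one of the last four; its "shot" number tells which), for a name from the list of things; names that differ only in an ending like _2 or _b are one class to them, and where a whole thing is asked for, a point or a joint stands for the part that bears it (a point fixed in the world has none). Each returns a list of dicts, best first, with "conf" (0 to 1); they miss things now and then, are a little off and sometimes report something else, mostly with a low value. They report only what shows in the picture. A call takes as long as a camera call. They do not tell look-alikes from the thing itself.
- ctrl.masks_of(picture, query): "region" (480x640 bool, what is visible of it) and "extent" ([left, top, right, bottom] in pixels, round what is visible of it).
- ctrl.landmark_of(picture, query): "centre" ([row, column] in pixels: a listed point, or the origin of a listed thing).
The state is a dict: "time": time; "qpos": joint angles; "dq": joint speeds; "joint_efforts": joint torques, N m; "eef_pos": TCP position; "tcp_rot": TCP orientation; "contact_force": force on the tool from outside, world axes, zero at the start; "wrist_torque": the same for the moment, N m; "opening": opening from 0.0 (shut) to 1.0 (fully open).
Only numpy, scipy, OpenCV 4.12 (cv2) and the standard library are available. Lean on these libraries where they do the work, as an engineer would, in place of code of your own. Each camera call takes 0.05 s, during which the arm holds its last target. There are 200 camera calls.

## Working session

There is one attempt and no reset: what is moved stays moved. The work goes in short steps, Python scripts to look and compute and a tool call to move; the robot and the scene stay as the last step left them, time stands still between calls to the robot, and variables do not carry over. Pictures are saved under pics/ and viewed, about 8 in all and at most 12, crops included, and the job is handed in when it is done.

Besides the shell and the picture viewer there is one more tool, called after "Request:" in YAML: its name, and indented under it one key for each argument. servo_tool: Moves the arm, as the interface text tells. Its arguments: {"type":"object","properties":{"increments":{"type":"array"},"grip_force":{"type":"number"}},"required":["increments"]}

```bash
mkdir -p pics; ls; cat > h.py <<'E'
import numpy as np, cv2
from plant import ctrl
def ray(p,uv):
    u=cv2.undistortPoints(np.array([[uv]],float),np.array(p['K']),np.array(p['distortion']))[0,0]
    E=np.array(p['extrinsics']); return E[:3,3],E[:3,:3]@np.array([u[0],u[1],1.])
def onz(p,uv,z):
    o,d=ray(p,uv); return o+d*(z-o[2])/d[2]
def proj(p,X):
    E=np.linalg.inv(np.array(p['extrinsics'])); r,_=cv2.Rodrigues(E[:3,:3])
    return cv2.projectPoints(np.atleast_2d(np.array(X,float)),r,E[:3,3],np.array(p['K']),np.array(p['distortion']))[0][:,0]
def save(p,n): cv2.imwrite('pics/'+n,cv2.cvtColor(p['frame'],cv2.COLOR_RGB2BGR))
E
python3 - <<'E'
from h import *
print(ctrl.grip_point_offset, ctrl.get_state())
for c in ['scene','top']:
    p=ctrl.read_camera(c); save(p,c+'0.png')
    print(c,np.array(p['extrinsics']).round(3).tolist())
    for q in ['adapter_mid','jig','handle_hinge','stop_slot','handle_grip','pad_face','phone','clamp_arm']:
        for d in ctrl.landmark_of(p,q)[:3]:
            v,u=d['centre']; z={'adapter_mid':.0155,'handle_hinge':.0597,'stop_slot':.018,'clamp_arm':.048}.get(q,0)
            print(q,round(d['conf'],2),(round(u),round(v)),onz(p,(u,v),z).round(4))
E
```

```text
pics
0.0187 {'time': 0.0, 'qpos': array([ 9.82012775e-01,  2.87223953e-01,  1.57814786e+00,  8.60358435e-06,
        1.27863080e+00, -1.50015878e-01]), 'dq': array([-5.66597906e-04,  4.87921600e-04,  8.93880894e-04,  9.15926236e-05,
       -1.06820151e-03,  2.72572888e-04]), 'joint_efforts': array([-1.23081241e-03, -4.05989778e+01, -2.92619133e+01, -2.06334080e-04,
        5.92337397e-03,  4.01050585e-06]), 'eef_pos': array([0.28637101, 0.61052152, 0.22992411]), 'tcp_rot': array([ 2.17629326e-01,  9.76030750e-01, -1.12220909e-03, -4.38904633e-04]), 'contact_force': array([-0.42858831,  0.71539484,  0.07773395]), 'wrist_torque': array([-0.03421434, -0.00861812,  0.00028461]), 'opening': 1.001193925949562}
scene [[0.764, -0.48, 0.432, 0.056], [-0.645, -0.555, 0.525, -0.641], [-0.012, -0.68, -0.733, 0.964], [0.0, 0.0, 0.0, 1.0]]
adapter_mid 0.81 (287, 328) [ 0.3785 -0.1136  0.0155]
adapter_mid 0.72 (365, 352) [ 0.4753 -0.2819  0.0155]
adapter_mid 0.63 (377, 436) [ 0.3626 -0.4366  0.0155]
jig 0.58 (316, 265) [ 0.5658  0.0037 -0.    ]
handle_hinge 0.74 (362, 354) [ 0.4481 -0.2973  0.0597]
[... 384 characters left out ...]
.27], [-1.0, 0.01, 0.003, -0.024], [-0.005, -0.183, -0.983, 1.612], [0.0, 0.0, 0.0, 1.0]]
adapter_mid 0.86 (398, 264) [ 0.4716 -0.2753  0.0155]
adapter_mid 0.69 (449, 293) [ 0.3711 -0.4429  0.0155]
adapter_mid 0.62 (353, 292) [ 0.377  -0.1239  0.0155]
jig 0.63 (393, 182) [ 0.7616 -0.2722  0.    ]
handle_hinge 0.59 (282, 230) [0.5814 0.1107 0.0597]
stop_slot 0.83 (347, 239) [ 0.5568 -0.1056  0.018 ]
handle_grip 0.65 (276, 221) [ 0.6252  0.1354 -0.    ]
pad_face 0.56 (295, 224) [0.616  0.0702 0.    ]
pad_face 0.51 (396, 263) [ 0.476  -0.2737  0.    ]
phone 0.57 (363, 190) [ 0.7325 -0.1674  0.    ]
clamp_arm 0.52 (296, 230) [0.5836 0.0644 0.048 ]
clamp_arm 0.42 (198, 226) [0.6011 0.3936 0.048 ]
```

View pics/scene0.png

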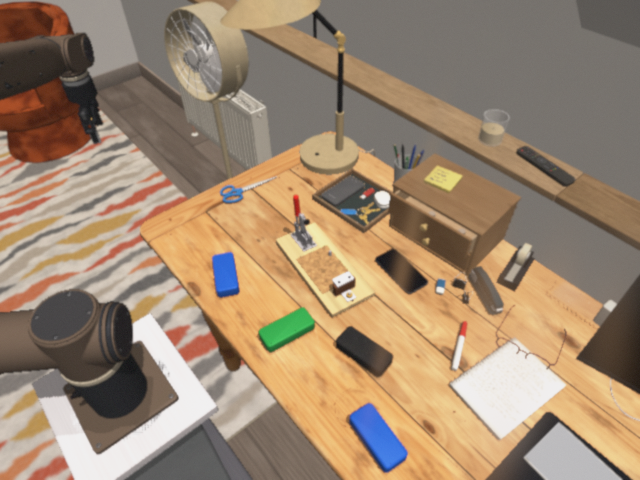

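```bash
python3 - <<'E'
import cv2
a=cv2.imread('pics/top0.png')[140:360,220:500]
cv2.imwrite('pics/top0c.png',cv2.resize(a,None,fx=2.7,fy=2.7,interpolation=cv2.INTER_CUBIC))
E
```

```text
(no output)
```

View pics/top0c.png

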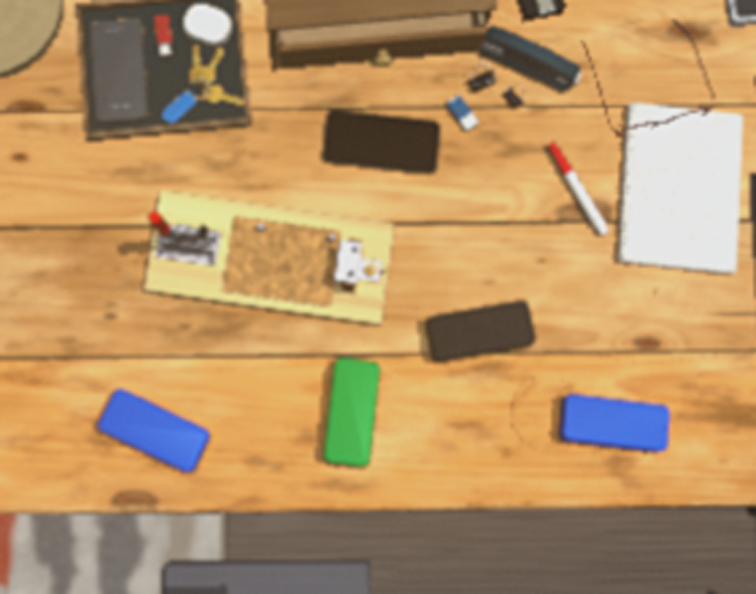

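The black box at scene (365,352) / top crop (480,330) is the adapter: it is black, thick and has the right proportions. The other boxes, two blue (225,274), (377,436) and one green (287,328), are look-alikes, and the flat black thing at (401,270) is the phone. The jig is at top crop (270,258), with its clamp to the left (world +y), the end stop to the right (world -y) and the pins on the far side (+x).

```bash
cat >> h.py <<'E'
from scipy.optimize import least_squares
def mask(p,q,near=None):
    ds=ctrl.masks_of(p,q)
    if near is not None: ds=sorted(ds,key=lambda d:np.hypot(*(np.argwhere(d['region']).mean(0)[::-1]-near)))
    return ds[0]['region'],ds[0]['conf']
def hullmask(p,P):
    m=np.zeros((480*4,640*4),np.uint8); h=cv2.convexHull(((proj(p,P)+.5)*4).astype(np.float32)).astype(np.int32)
    cv2.fillConvexPoly(m,h,1); return cv2.resize(m.astype(np.float32),(640,480),interpolation=cv2.INTER_AREA)
def boxpts(s,x,y,a,z0,x0=0,y0=0):
    c,n=np.cos(a),np.sin(a)
    return np.array([[x+c*(i+x0)-n*(j+y0),y+n*(i+x0)+c*(j+y0),z] for i in(-s[0]/2,s[0]/2) for j in(-s[1]/2,s[1]/2) for z in(z0,z0+s[2])])
def fitbox(views,s,x,y,a,z0=0,x0=0,y0=0):
    from scipy.optimize import minimize
    f=lambda v:sum(np.abs(hullmask(p,boxpts(s,v[0]/1e3,v[1]/1e3,v[2]/100,z0,x0,y0))-m).sum() for p,m in views)
    r=minimize(f,[x*1e3,y*1e3,a*100],method='Nelder-Mead',options=dict(initial_simplex=np.array([x*1e3,y*1e3,a*100])+np.vstack([np.zeros(3),8*np.eye(3)]),xatol=.05,fatol=.1))
    return r.x*[1e-3,1e-3,1e-2],r.fun,[m.sum() for _,m in views]
E
python3 - <<'E'
from h import *
J=[];A=[]
for c,nj,na in [('scene',(325,270),(365,352)),('top',(315,235),(398,264))]:
    p=ctrl.read_camera(c)
    hsv=cv2.cvtColor(p['frame'],cv2.COLOR_RGB2HSV)
    m,cf=mask(p,'adapter',na); A.append((p,m.astype(float)))
    b,cj=mask(p,'jig',nj); print(c,cf,cj,m.sum(),b.sum())
    J.append((p,b.astype(float)))
    g=p['frame'].copy(); g[b]=g[b]//2+np.array([0,127,0],np.uint8); g[m]=g[m]//2+np.array([127,0,0],np.uint8)
    q=dict(frame=g[170:400,220:470]); q['frame']=cv2.resize(q['frame'],None,fx=1.6,fy=1.6); save(q,'m_%s.png'%c)
for v in (A[:1],A[1:],A): print('A',fitbox(v,(.058,.130,.031),.473,-.278,-np.pi/2+.1))
for v in (J[:1],J[1:],J): print('J',fitbox(v,(.300,.130,.018),.575,0,-np.pi/2-.1,0,.018,0))
E
cd pics; python3 -c "
import cv2,numpy as np
cv2.imwrite('m.png',np.hstack([cv2.imread('m_scene.png'),cv2.imread('m_top.png')]))"
```

```text
scene 0.62 0.94 1554 4614
top 0.97 0.63 689 3327
A (array([ 0.47724493, -0.27680888, -2.98771663]), np.float64(142.5), [np.float64(1554.0)])
A (array([ 0.47550253, -0.27147114,  0.13968617]), np.float64(63.75), [np.float64(689.0)])
A (array([ 0.47651508, -0.27571088, -2.99760713]), np.float64(226.5625), [np.float64(1554.0), np.float64(689.0)])
J (array([ 0.57795391,  0.00600239, -1.7196876 ]), np.float64(462.75), [np.float64(4614.0)])
J (array([ 0.57619033,  0.0058035 , -1.72230867]), np.float64(145.6875), [np.float64(3327.0)])
J (array([ 0.57669399,  0.00548414, -1.72940447]), np.float64(638.6875), [np.float64(4614.0), np.float64(3327.0)])
```

View pics/m.png

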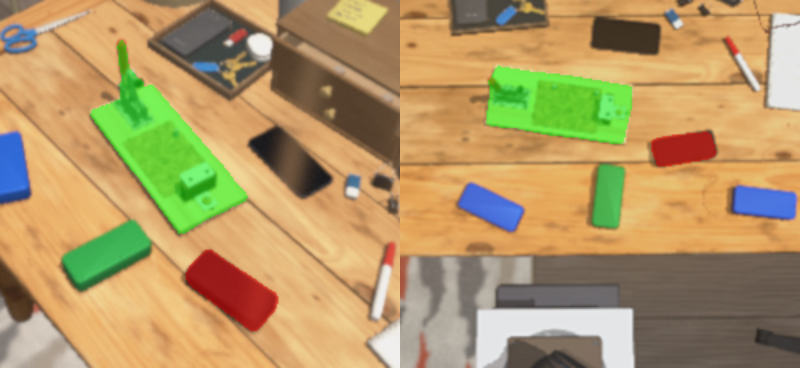

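Request:
servo_tool:
  increments:
    - [1,0.35,-0.9,0.15,-1.2]
    - [1,0.7,-1.8,0.3,-2.4]
    - [1,1.05,-2.7,0.45,-3.6]
    - [1,1.4,-3.6,0.6,-4.8]
    - [1,1.75,-4.5,0.75,-6]
    - [1,2.1,-5.4,0.9,-7.2]
    - [1,2.45,-6.3,1.05,-8.4]
    - [1,2.8,-7.2,1.2,-9.6]
    - [1,3.15,-8.1,1.35,-10.8]
    - [1,3.5,-9.0,1.5,-12]
  grip_force: 40

```text
time: 2.03
eef_pos: [0.427, 0.2493, 0.292]
tcp_rot: [0.678, 0.735, 0.0, 0.0]
contact_force: [0.6, 0.7, 0.2]
opening: 1.004
```

Request:
servo_tool:
  increments:
    - [1,0.2,-0.9,0.1,-0.5]
    - [1,0.4,-1.8,0.2,-1]
    - [1,0.6,-2.7,0.3,-1.5]
    - [1,0.8,-3.6,0.4,-2]
    - [1,1.0,-4.5,0.5,-2.5]
    - [1,1.2,-5.0,0.5,-2.7]
    - [1,1.3,-5.4,0.5,-2.7]
    - [1,1.3,-5.4,0.5,-2.7]
    - [1,1.3,-5.4,0.5,-2.7]
    - [1,1.3,-5.4,0.5,-2.7]

```text
time: 2.87
eef_pos: [0.4787, 0.0339, 0.3119]
tcp_rot: [0.76, 0.65, 0.0, 0.0]
contact_force: [0.1, 0.2, 0.2]
opening: 0.999
```

```bash
python3 - <<'E'
from h import *
s=ctrl.get_state(); print(s['eef_pos'],s['tcp_rot'],s['qpos'])
p=ctrl.read_camera('wrist'); save(p,'w1.png'); E=np.array(p['extrinsics']); print(E.round(3).tolist(),p['K'])
a=-1.722
X=lambda x,y,z:[.5765+np.cos(a)*x-np.sin(a)*y,.0057+np.sin(a)*x+np.cos(a)*y,z]
print(proj(p,[X(.002,.033,.036),X(.092,.033,.036),X(-.035,-.053,.02),X(-.035,.045,.02),X(.103,.045,.02),X(.103,-.053,.02)]).round(1).tolist())
E
```

```text
[0.47873779 0.03386388 0.31191469] [7.59874491e-01 6.50069633e-01 4.78701706e-04 3.32091935e-05] [-1.41558098e-01 -2.10954538e-01  1.94302920e+00  6.83870931e-04
  1.40883574e+00  1.37758441e-02]
[[0.988, -0.149, -0.041, 0.489], [-0.154, -0.951, -0.268, 0.102], [0.001, 0.271, -0.963, 0.454], [0.0, 0.0, 0.0, 1.0]] [[380.74164169   0.         315.33914241]
 [  0.         380.74164169 240.06724422]
 [  0.           0.           1.        ]]
[[434.2, 210.2], [428.1, 284.5], [357.4, 175.5], [442.7, 175.7], [433.2, 287.8], [354.5, 288.4]]
```

View pics/w1.png

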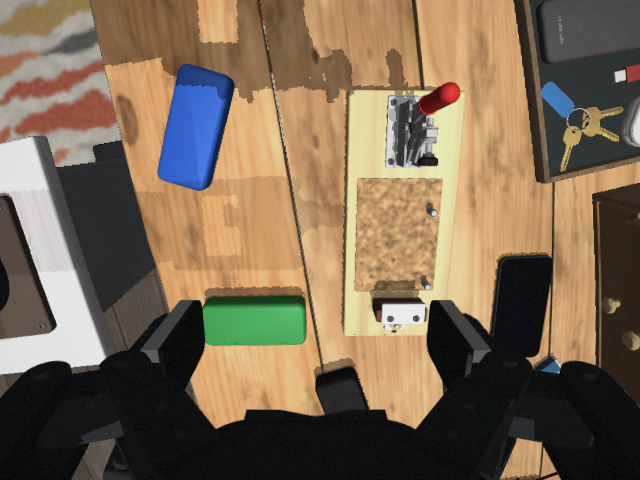

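Wrist view: pin tops at about (430,207) and (424,281). Cork corners are (357,179), (442,178), (437,291). Board corners are (348,88), (463,90), (449,335), (344,335). The stop with its white lip is at (403,310), and one end of the adapter shows at (345,390).

```bash
python3 - <<'E'
from h import *
p=ctrl.read_camera('wrist')
h=cv2.cvtColor(p['frame'],cv2.COLOR_RGB2HSV).astype(int)
print([h[y,x].tolist() for x,y in [(360,130),(455,130),(450,250),(400,230),(330,200),(480,180),(350,325)]])
m,cf=mask(p,'jig'); print(cf,m.sum(),np.argwhere(m).min(0),np.argwhere(m).max(0))
print('fit',fitbox([(p,m.astype(float))],(.300,.130,.018),.5765,.0057,-1.722,0,.018,0))
px=np.array([[430,207],[424,281],[348,88],[463,90],[449,335],[344,335],[357,179],[442,178]],float)
L=np.array([[.002,.033,.036],[.092,.033,.036],[-.132,-.065,.018],[-.132,.065,.018],[.168,.065,.018],[.168,-.065,.018],[-.035,-.053,.02],[-.035,.045,.02]])
def W(v):
    c,s=np.cos(v[2]),np.sin(v[2]); return np.c_[v[0]+c*L[:,0]-s*L[:,1],v[1]+s*L[:,0]+c*L[:,1],L[:,2]]
r=least_squares(lambda v:(proj(p,W(v))-px).ravel(),[.5765,.0057,-1.722]); print(r.x,(proj(p,W(r.x))-px).round(1).tolist())
E
```

```text
[[25, 72, 231], [28, 65, 229], [20, 86, 222], [15, 115, 169], [15, 122, 178], [16, 119, 201], [26, 71, 230]]Traceback (most recent call last):
  File "<stdin>", line 5, in <module>
  File "h.py", line 16, in mask
    return ds[0]['region'],ds[0]['conf']
           ~~^^^
IndexError: list index out of range
```

```bash
cat > fj.py <<'E'
from h import *
p=ctrl.read_camera('wrist')
h=cv2.cvtColor(p['frame'],cv2.COLOR_RGB2HSV).astype(int)
y=((h[...,0]>=22)&(h[...,0]<=32)&(h[...,1]<100)&(h[...,1]>45)&(h[...,2]>190)).astype(np.uint8)
y[:, :335]=0;y[:,475:]=0;y[:80]=0;y[345:]=0
y=cv2.morphologyEx(y,cv2.MORPH_OPEN,np.ones((3,3)))
m=np.zeros_like(y); cv2.fillConvexPoly(m,cv2.convexHull(np.argwhere(y)[:,::-1].astype(np.int32)),1)
print(m.sum(),'fit',fitbox([(p,m.astype(float))],(.300,.130,.018),.5765,.0057,-1.722,0,.018,0))
px=np.array([[430,207],[424,281],[348,88],[463,90],[449,335],[344,335],[357,179],[442,178]],float)
L=np.array([[.002,.033,.036],[.092,.033,.036],[-.132,-.065,.018],[-.132,.065,.018],[.168,.065,.018],[.168,-.065,.018],[-.035,-.053,.02],[-.035,.045,.02]])
def W(v):
    c,s=np.cos(v[2]),np.sin(v[2]); return np.c_[v[0]+c*L[:,0]-s*L[:,1],v[1]+s*L[:,0]+c*L[:,1],L[:,2]]
r=least_squares(lambda v:(proj(p,W(v))-px).ravel(),[.5765,.0057,-1.722]); print(r.x,(proj(p,W(r.x))-px).round(1).tolist())
a=p['frame'][75:345,330:480]; save(dict(frame=cv2.resize(a,None,fx=2.2,fy=2.2,interpolation=cv2.INTER_CUBIC)),'w1c.png')
E
python3 fj.py
```

```text
27296 fit (array([ 5.78914102e-01,  1.09423676e-03, -1.72506032e+00]), np.float64(1592.625), [np.float64(27296.0)])
[ 0.57537614  0.00525173 -1.70847201] [[3.3, 3.9], [4.1, 4.1], [-2.4, -0.4], [0.8, -2.5], [-4.8, -1.6], [0.5, 0.8], [-0.9, -1.9], [-0.6, -1.8]]
```

View pics/w1c.png

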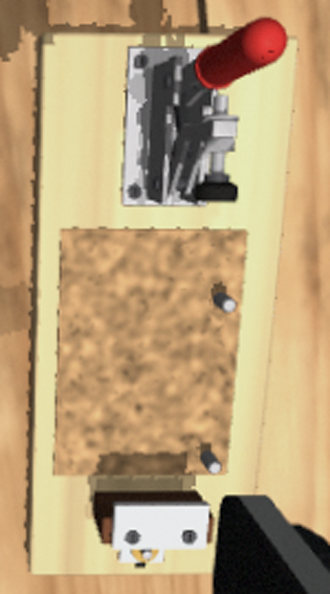

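```bash
cat > fj2.py <<'E'
from h import *
p=ctrl.read_camera('wrist')
px=np.array([[229,305],[214,466],[216,292],[203,452],[62,229],[247,229],[54,474],[228,472],[45,35],[298,38],[32,572]])/2.2+[330,75]
L=np.array([[.002,.033,.036],[.092,.033,.036],[.002,.033,.02],[.092,.033,.02],[-.035,-.053,.02],[-.035,.045,.02],[.103,-.053,.02],[.103,.045,.02],[-.132,-.065,.018],[-.132,.065,.018],[.168,-.065,.018]])
def W(v,L=L):
    c,s=np.cos(v[2]),np.sin(v[2]); return np.c_[v[0]+c*L[:,0]-s*L[:,1],v[1]+s*L[:,0]+c*L[:,1],L[:,2]]
r=least_squares(lambda v:(proj(p,W(v))-px).ravel(),[.5765,.0057,-1.722],loss='soft_l1'); v=r.x;print(v,(proj(p,W(v))-px).round(1).tolist())
for q in [(112,502),(211,500)]:
    w=onz(p,np.array(q)/2.2+[330,75],.0595)[:2]-v[:2]; c,s=np.cos(v[2]),np.sin(v[2]); print('lip edge jig',c*w[0]+s*w[1],-s*w[0]+c*w[1])
E
python3 fj2.py
```

```text
[ 0.57619236  0.0028301  -1.72168021] [[-0.1, -0.5], [0.5, 0.3], [1.7, 2.6], [1.9, 1.7], [-0.7, -0.6], [0.3, -0.4], [-0.1, 0.4], [-0.7, 0.7], [-2.2, -2.0], [0.6, -1.8], [-1.0, 1.7]]
lip edge jig 0.10129605028914715 -0.026815985722847557
lip edge jig 0.10068804780241325 0.024853224874186917
```

Request:
servo_tool:
  increments:
    - [1,0,-0.85,-0.3,0.4]
    - [1,0,-1.7,-0.6,0.8]
    - [1,0,-2.6,-1.0,1.2]
    - [1,0,-3.5,-1.4,1.6]
    - [1,0,-4.4,-1.8,2.0]
    - [1,0,-5.3,-2.2,2.4]
    - [1,0,-6.2,-2.7,2.8]
    - [1,0,-7.0,-3.2,3.2]
    - [1,-0.05,-7.7,-3.8,3.4]
    - [1,-0.05,-7.7,-3.8,3.4]

```text
time: 3.95
eef_pos: [0.4743, -0.276, 0.1547]
tcp_rot: [0.656, 0.755, -0.0, -0.003]
contact_force: [-1.3, 1.5, -0.7]
opening: 1.002
```

```bash
cat > la.py <<'E'
from h import *
s=ctrl.get_state(); print(s['eef_pos'],s['tcp_rot'],s['qpos'].round(2))
p=ctrl.read_camera('wrist'); f=p['frame']
for d in ctrl.masks_of(p,'adapter'): print(d['conf'],d['extent'],d['region'].sum())
m,_=mask(p,'adapter',(320,240)); print(fitbox([(p,m.astype(float))],(.058,.130,.031),.475,-.274,.14))
g=f.copy(); g[m]=g[m]//2+np.array([127,0,0],np.uint8); save(dict(frame=g),'w2.png')
E
python3 la.py
```

```text
[ 0.47425533 -0.27598595  0.1546882 ] [ 6.56034642e-01  7.54722640e-01 -2.31248314e-04 -3.49730261e-03] [-0.71  0.09  1.95 -0.    1.11 -0.85]
0.77 [134.5, 307.3, 208.0, 401.0] 800
0.73 [120.6, 0.0, 302.4, 44.6] 4558
0.56 [274.4, 138.7, 359.4, 310.5] 13283
0.55 [622.7, 246.1, 637.2, 281.6] 460
(array([ 0.47542123, -0.27466512,  0.16824316]), np.float64(803.4375), [np.float64(13283.0)])
```

View pics/w2.png

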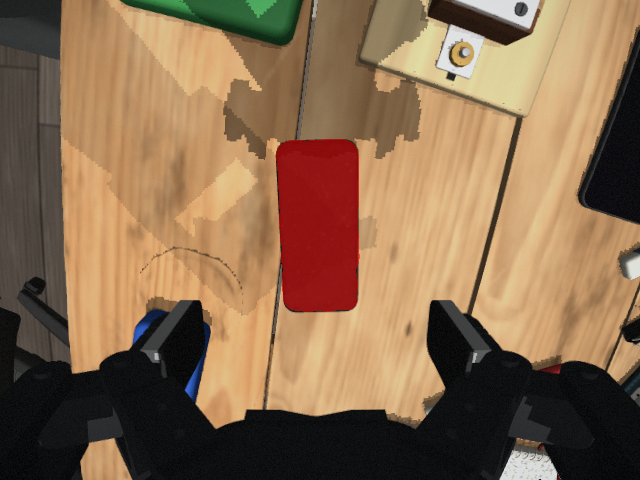

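Request:
servo_tool:
  increments:
    - [1,0.03,0.03,-0.8,0.25]
    - [1,0.03,0.03,-1.6,0.25]
    - [1,0.03,0.03,-2.4,0.25]
    - [1,0.03,0.03,-3.1,0.25]
    - [1,0.03,0.03,-3.6,0.25]
    - [1,0.03,0.03,-3.8,0.25]
    - [1,0.03,0.03,-3.8,0.25]
    - [0.5,0.03,0.03,-3.8,0.25]
    - [0.5,0.03,0.03,-3.8,0.25]
    - [0.5,0.03,0.03,-3.8,0.25]
  grip_force: 40

```text
time: 4.93
eef_pos: [0.4792, -0.2732, 0.0107]
tcp_rot: [0.646, 0.763, 0.0, 0.001]
contact_force: [-3.7, 0.4, 4.0]
opening: 0.668
```

Request:
servo_tool:
  increments:
    - [0.5,0,0,0,0]
    - [0.5,0,0,0,0]
    - [0.5,0,0,0,0]
    - [0.5,0,0,0,0]
    - [0.5,0,0,0.1,0]
    - [0.5,0,0,0.3,0]
    - [0.5,0,0,0.6,0]
    - [0.5,0,0,1.0,0]
    - [0.5,0,0,1.3,0]
    - [0.5,0,0,1.3,0]

```text
time: 5.77
eef_pos: [0.4814, -0.275, 0.0669]
tcp_rot: [0.646, 0.763, 0.0, 0.005]
contact_force: [0.7, -0.5, -2.4]
opening: 0.67
```

```bash
cat > st.py <<'E'
from h import *
s=ctrl.get_state(); q=s['tcp_rot']
J=np.array([.5762,.0030]);a=-1.7217
d=s['eef_pos'][:2]-J; c,n=np.cos(a),np.sin(a)
ya=np.arctan2(q[1]**2-q[0]**2,2*q[0]*q[1])
print('t',round(s['time'],2),'eef',s['eef_pos'].round(4),'jig xy',(1e3*np.array([c*d[0]+n*d[1],-n*d[0]+c*d[1]])).round(1),'yaw err deg',np.degrees(ya-(a+np.pi/2)).round(2),'open',round(s['opening'],3))
f=s['contact_force'];print('Fjig',(c*f[0]+n*f[1]).round(1),(-n*f[0]+c*f[1]).round(1),f[2].round(1),'T',s['wrist_torque'].round(2),s['qpos'].round(2))
E
python3 st.py; python3 -c "
from h import *
p=ctrl.read_camera('wrist'); save(p,'w3.png')"
```

```text
t 5.77 eef [ 0.4814 -0.275   0.0669] jig xy [289.1 -51.9] yaw err deg 18.11 open 0.67
Fjig 0.4 0.8 -2.4 T [-0.03 -0.02  0.  ] [-0.7   0.22  1.99  0.    0.92 -0.87]
```

View pics/w3.png

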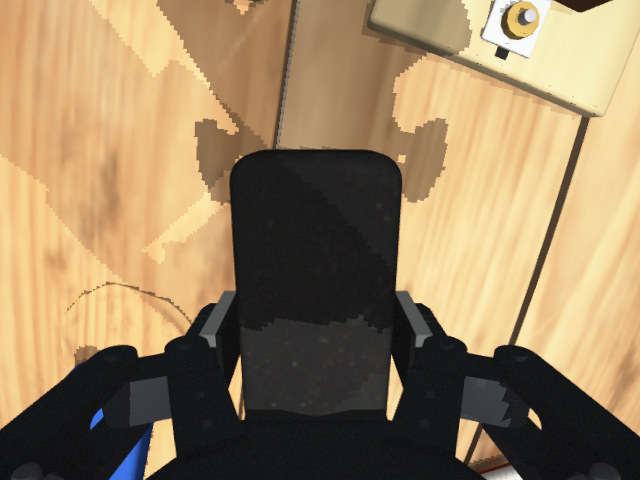

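The adapter is held between the fingers (corners about (232,165), (402,165)). I'll check how steady the grip is and how high the adapter sits in it before going on.

Request:
servo_tool:
  increments:
    - [0.5,0,0,0.2,0]
    - [0.5,0,0,0.5,0]
    - [0.5,0,0,0.8,0]
    - [0.5,0,0,1.0,0]
    - [0.5,0,0,1.0,0]
    - [0.5,0,0,1.0,0]
    - [0.5,0,0,1.0,0]
    - [0.5,0,0,1.0,0]
    - [0.5,0,0,1.0,0]
    - [0.5,0,0,1.0,0]

```text
time: 6.65
eef_pos: [0.4803, -0.2741, 0.1046]
tcp_rot: [0.646, 0.763, 0.0, 0.003]
contact_force: [-0.5, -0.2, -3.3]
opening: 0.669
```

```bash
cat > fa.py <<'E'
from h import *
from scipy.optimize import minimize
import subprocess
s=ctrl.get_state(); e=s['eef_pos']; q=s['tcp_rot']; ya=np.arctan2(q[1]**2-q[0]**2,2*q[0]*q[1])
V=[]
for c in ('wrist','top','scene'):
    p=ctrl.read_camera(c); uv=proj(p,[e])[0]; 
    try: m,cf=mask(p,'adapter',uv); print(c,cf,m.sum(),np.argwhere(m).mean(0)[::-1],uv.round())
    except Exception as x: print(c,x); continue
    V.append((c,p,m.astype(float)))
for cs in (['wrist'],):
    v=[(p,m) for c,p,m in V if c in cs]
    if not v: continue
    def f(u): 
        tot=0
        for p,m in v:
            hm=hullmask(p,boxpts((.058,.13,.031),u[0]/1e3,u[1]/1e3,u[2]/100,u[3]/1e3)); w=np.ones_like(hm); w[290:]=0
            tot+=(np.abs(hm-m)*w).sum()
        return tot
    x0=np.array([e[0]*1e3,e[1]*1e3,ya*100,e[2]*1e3-10])
    r=minimize(f,x0,method='Nelder-Mead',options=dict(initial_simplex=x0+np.vstack([np.zeros(4),6*np.eye(4)]),maxiter=400))
    print(cs,'adapter rel tcp mm',(r.x[[0,1,3]]-e*1e3).round(1),'yaw rel deg',np.degrees(r.x[2]/100-ya).round(2),r.fun)
E
python3 st.py; python3 fa.py
```

```text
t 6.65 eef [ 0.4803 -0.2741  0.1046] jig xy [288.4 -53.1] yaw err deg 18.11 open 0.669
Fjig 0.2 -0.5 -3.3 T [ 0.04 -0.02 -0.  ] [-0.7   0.16  1.98  0.    1.   -0.87]
wrist 0.72 41575 [315.13426338 276.63314492] [316. 307.]
top 0.55 406 [348.77586207 284.97044335] [401. 257.]
scene 0.59 1180 [373.73898305 330.22711864] [366. 328.]
['wrist'] adapter rel tcp mm [  0.1  -2.6 -15. ] yaw rel deg 0.26 692.5
```

Request:
servo_tool:
  increments:
    - [0.5,0.2,0.6,0.2,-0.4]
    - [0.5,0.5,1.4,0.4,-0.9]
    - [0.5,0.8,2.3,0.4,-1.4]
    - [0.5,1.1,3.2,0.4,-1.9]
    - [0.5,1.4,4.1,0.4,-2.4]
    - [0.5,1.7,5.0,0.4,-3.0]
    - [0.5,2.0,5.8,0.4,-3.5]
    - [0.5,2.15,6.27,0.3,-3.67]
    - [0.5,2.15,6.27,0,-3.67]
    - [0.5,2.15,6.27,-0.3,-3.67]

```text
time: 7.78
eef_pos: [0.5674, -0.0226, 0.0933]
tcp_rot: [0.759, 0.651, 0.0, 0.005]
contact_force: [0.5, -1.3, -3.5]
opening: 0.672
```

Request:
servo_tool:
  increments:
    - [0.5,0,0,0,0]
    - [0.5,0,0,0,0]
    - [0.5,0,0,0,0]
    - [0.5,0,0,0,0]
    - [0.5,0,0,0,0]
    - [0.5,0,0,0,0]
    - [0.5,0,0,0,0]
    - [0.5,0,0,0,0]
    - [0.5,0,0,0,0]
    - [0.5,0,0,0,0]

```text
time: 8.62
eef_pos: [0.5674, -0.0227, 0.0934]
tcp_rot: [0.759, 0.651, 0.0, 0.005]
contact_force: [0.2, 0.7, -2.8]
opening: 0.667
```

```bash
python3 st.py; python3 fa.py; python3 -c "
from h import *
p=ctrl.read_camera('wrist'); save(p,'w4.png')"
```

```text
t 8.62 eef [ 0.5674 -0.0227  0.0934] jig xy [26.7 -4.8] yaw err deg -0.06 open 0.667
Fjig -0.7 0.1 -2.8 T [ 0.03 -0.02 -0.03] [-0.22  0.2   1.95 -0.01  0.98 -0.06]
wrist 0.6 41596 [315.09741321 276.93778248] [316. 306.]
top 0.64 93 [339.61290323 235.2688172 ] [322. 232.]
scene 0.39 1208 [401.54056291 271.06374172] [322. 247.]
['wrist'] adapter rel tcp mm [ -0.8  -2.8 -14.8] yaw rel deg 0.06 693.6875
```

View pics/w4.png

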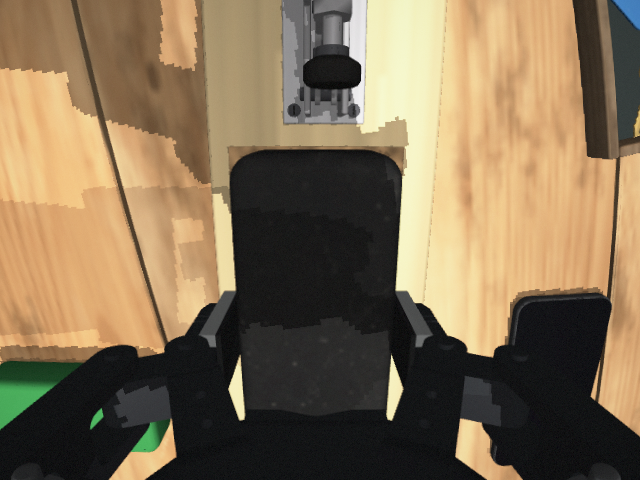

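The adapter hangs straight over the cork. Its end at row 150 is clear of the base plate at row 122 and the pad at (332,72). I'll lower it now.

Request:
servo_tool:
  increments:
    - [0.5,-0.05,0,-0.4,0]
    - [0.5,-0.05,0,-0.8,0]
    - [0.5,-0.05,0,-1.1,0]
    - [0.5,-0.05,0,-1.25,0]
    - [0.5,-0.05,0,-1.32,0]
    - [0.5,-0.05,0,-1.36,0]
    - [0.5,-0.05,0,-1.4,0]
    - [0.5,-0.05,0,-1.44,0]
    - [0.5,-0.05,0,-1.44,0]
    - [0.5,-0.05,0,-1.44,0]

```text
time: 9.8
eef_pos: [0.5658, -0.0227, 0.0362]
tcp_rot: [0.759, 0.651, 0.0, 0.005]
contact_force: [-0.4, -0.0, -3.1]
opening: 0.667
```

Request:
servo_tool:
  increments:
    - [0.5,0,0,-0.02,0]
    - [0.5,0,0,-0.03,0]
    - [0.5,0,0,-0.04,0]
    - [0.5,0,0,-0.05,0]
    - [0.5,0,0,-0.06,0]
    - [0.5,0,0,-0.06,0]
    - [0.5,0,0,-0.06,0]
    - [0.5,0,0,-0.06,0]
    - [0.5,0,0,-0.06,0]
    - [0.5,0,0,-0.06,0]

```text
time: 10.63
eef_pos: [0.5658, -0.0227, 0.0338]
tcp_rot: [0.759, 0.651, 0.0, 0.005]
contact_force: [-0.1, 0.3, -3.0]
opening: 0.672
```

Request:
servo_tool:
  increments:
    - [0.5,0,0,-0.02,0]
    - [0.5,0,0,-0.03,0]
    - [0.5,0,0,-0.04,0]
    - [0.5,0,0,-0.05,0]
    - [0.5,0,0,-0.06,0]
    - [0.5,0,0,-0.06,0]
    - [0.5,0,0,-0.06,0]
    - [0.5,0,0,-0.06,0]
    - [0.5,0,0,-0.06,0]
    - [0.5,0,0,-0.06,0]

```text
time: 11.47
eef_pos: [0.5658, -0.0227, 0.0314]
tcp_rot: [0.759, 0.651, 0.0, 0.005]
contact_force: [0.7, 0.3, -3.7]
opening: 0.666
```

Request:
servo_tool:
  increments:
    - [0.5,0,0,-0.01,0]
    - [0.5,0,0,-0.02,0]
    - [0.5,0,0,-0.03,0]
    - [0.5,0,0,-0.04,0]
    - [0.5,0,0,-0.04,0]
    - [0.5,0,0,-0.04,0]
    - [0.5,0,0,-0.04,0]
    - [0.5,0,0,-0.04,0]
    - [0.5,0,0,-0.04,0]
    - [0.5,0,0,-0.04,0]

```text
time: 12.3
eef_pos: [0.5659, -0.0228, 0.0309]
tcp_rot: [0.759, 0.651, 0.0, 0.005]
contact_force: [-3.8, -0.6, 6.7]
opening: 0.668
```

Request:
servo_tool:
  increments:
    - [0.5,0,0,0.01,0]
    - [0.5,-0.008,-0.05,0.01,0]
    - [0.5,-0.015,-0.1,0.01,0]
    - [0.5,-0.023,-0.15,0.01,0]
    - [0.5,-0.03,-0.2,0.01,0]
    - [0.5,-0.038,-0.25,0.01,0]
    - [0.5,-0.045,-0.3,0.01,0]
    - [0.5,-0.05,-0.33,0.01,0]
    - [0.5,-0.05,-0.33,0.01,0]
    - [0.5,-0.05,-0.33,0.01,0]

```text
time: 13.13
eef_pos: [0.5638, -0.0363, 0.0312]
tcp_rot: [0.759, 0.651, -0.0, 0.005]
contact_force: [-0.5, -0.2, -2.1]
opening: 0.67
```

```bash
python3 st.py
```

```text
t 13.13 eef [ 0.5638 -0.0363  0.0312] jig xy [40.7 -6.3] yaw err deg -0.06 open 0.67
Fjig 0.3 -0.5 -2.1 T [-0.01  0.01  0.01] [-0.24  0.29  1.97 -0.01  0.86 -0.08]
```

Request:
servo_tool:
  increments:
    - [0.5,-0.001,-0.01,0,0]
    - [0.5,-0.003,-0.02,0,0]
    - [0.5,-0.004,-0.03,0,0]
    - [0.5,-0.006,-0.04,0,0]
    - [0.5,-0.008,-0.05,0,0]
    - [0.5,-0.008,-0.05,0,0]
    - [0.5,-0.008,-0.05,0,0]
    - [0.5,-0.008,-0.05,0,0]
    - [0.5,-0.008,-0.05,0,0]
    - [0.5,-0.008,-0.05,0,0]

```text
time: 13.97
eef_pos: [0.5635, -0.0383, 0.0312]
tcp_rot: [0.759, 0.651, -0.0, 0.005]
contact_force: [0.3, -0.4, -3.0]
opening: 0.671
```

Request:
servo_tool:
  increments:
    - [0.5,-0.001,-0.01,0,0]
    - [0.5,-0.003,-0.02,0,0]
    - [0.5,-0.005,-0.03,0,0]
    - [0.5,-0.005,-0.03,0,0]
    - [0.5,-0.005,-0.03,0,0]
    - [0.5,-0.005,-0.03,0,0]
    - [0.5,-0.005,-0.03,0,0]
    - [0.5,-0.005,-0.03,0,0]
    - [0.5,-0.005,-0.03,0,0]
    - [0.5,-0.005,-0.03,0,0]

```text
time: 14.8
eef_pos: [0.5633, -0.0396, 0.0312]
tcp_rot: [0.759, 0.651, -0.0, 0.005]
contact_force: [-0.0, -0.1, -3.1]
opening: 0.664
```

Request:
servo_tool:
  increments:
    - [0.5,-0.001,-0.01,0,0]
    - [0.5,-0.003,-0.02,0,0]
    - [0.5,-0.005,-0.03,0,0]
    - [0.5,-0.005,-0.03,0,0]
    - [0.5,-0.005,-0.03,0,0]
    - [0.5,-0.005,-0.03,0,0]
    - [0.5,-0.005,-0.03,0,0]
    - [0.5,-0.005,-0.03,0,0]
    - [0.5,-0.005,-0.03,0,0]
    - [0.5,-0.005,-0.03,0,0]

```text
time: 15.63
eef_pos: [0.5631, -0.0408, 0.0312]
tcp_rot: [0.759, 0.651, -0.0, 0.005]
contact_force: [0.3, 0.9, -3.7]
opening: 0.67
```

Request:
servo_tool:
  increments:
    - [0.5,-0.001,-0.01,0,0]
    - [0.5,-0.003,-0.02,0,0]
    - [0.5,-0.005,-0.03,0,0]
    - [0.5,-0.005,-0.03,0,0]
    - [0.5,-0.005,-0.03,0,0]
    - [0.5,-0.005,-0.03,0,0]
    - [0.5,-0.005,-0.03,0,0]
    - [0.5,-0.005,-0.03,0,0]
    - [0.5,-0.005,-0.03,0,0]
    - [0.5,-0.005,-0.03,0,0]

```text
time: 16.47
eef_pos: [0.5631, -0.0412, 0.0313]
tcp_rot: [0.759, 0.651, 0.0, 0.005]
contact_force: [1.0, 4.6, -1.2]
opening: 0.664
```

Request:
servo_tool:
  increments:
    - [0.5,0,0,-0.01,0]
    - [0.5,0,0,-0.01,0]
    - [0.76,0,0,-0.01,0]
    - [0.76,0,0,-0.01,0]
    - [0.76,0,0,-0.01,0]
    - [0.76,0,0,-0.01,0]
    - [0.76,0,0,-0.01,0]
    - [0.76,0,0,-0.01,0]
    - [0.76,0,0,-0.01,0]
    - [0.76,0,0,-0.01,0]
  grip_force: 20

```text
time: 17.3
eef_pos: [0.5631, -0.0413, 0.0309]
tcp_rot: [0.759, 0.651, 0.0, 0.005]
contact_force: [0.0, 0.2, -0.7]
opening: 0.761
```

Request:
servo_tool:
  increments:
    - [0.76,0.02,-0.003,0,0]
    - [0.76,0.04,-0.006,0,0]
    - [0.76,0.06,-0.009,0,0]
    - [0.76,0.08,-0.012,0,0]
    - [0.76,0.1,-0.015,0,0]
    - [0.76,0.12,-0.018,0,0]
    - [0.76,0.14,-0.021,0,0]
    - [0.76,0.14,-0.021,0,0]
    - [0.76,0.14,-0.021,0,0]
    - [0.76,0.14,-0.021,0,0]

```text
time: 18.13
eef_pos: [0.567, -0.0418, 0.0307]
tcp_rot: [0.759, 0.651, -0.001, 0.003]
contact_force: [-4.9, 0.1, 3.2]
opening: 0.765
```

```bash
python3 st.py
```

```text
t 18.13 eef [ 0.567  -0.0418  0.0307] jig xy [45.7 -2.4] yaw err deg -0.04 open 0.765
Fjig 0.6 -4.8 3.2 T [0.07 0.95 0.04] [-0.25  0.3   1.96 -0.01  0.87 -0.09]
```

Request:
servo_tool:
  increments:
    - [0.76,0.05,-0.007,0,0]
    - [0.76,0.06,-0.009,0,0]
    - [0.76,0.07,-0.01,0,0]
    - [0.76,0.08,-0.012,0,0]
    - [0.76,0.09,-0.013,0,0]
    - [0.76,0.1,-0.015,0,0]
    - [0.76,0.1,-0.015,0,0]
    - [0.76,0.1,-0.015,0,0]
    - [0.76,0.1,-0.015,0,0]
    - [0.76,0.1,-0.015,0,0]

```text
time: 18.97
eef_pos: [0.5693, -0.042, 0.0304]
tcp_rot: [0.759, 0.652, -0.003, 0.001]
contact_force: [-5.0, 0.6, 4.7]
opening: 0.76
```

```bash
python3 st.py; python3 -c "
from h import *
p=ctrl.read_camera('wrist'); save(p,'w5.png')"
```

```text
t 18.97 eef [ 0.5693 -0.042   0.0304] jig xy [45.5 -0. ] yaw err deg -0.02 open 0.76
Fjig 0.1 -5.0 4.7 T [0.12 0.94 0.04] [-0.25  0.31  1.95 -0.01  0.88 -0.09]
```

View pics/w5.png

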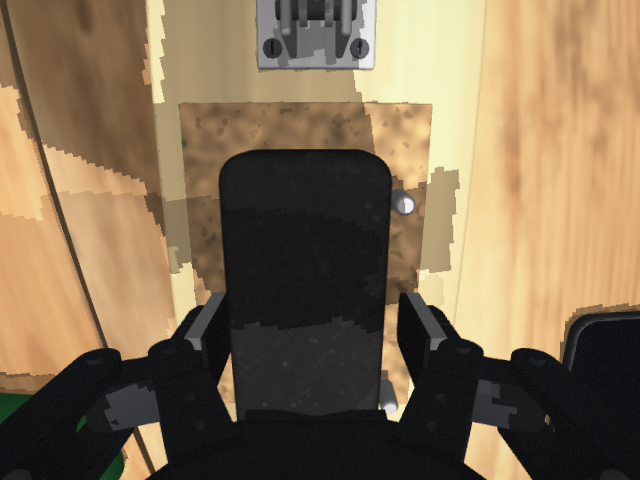

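The adapter lies straight on the cork, still about 3 mm off the pins (near pin at (402,203), far pin at (390,400)). The finger is also pressing it down a little, so I'll ease up slightly while nudging.

Request:
servo_tool:
  increments:
    - [0.76,0.03,-0.005,0.01,0]
    - [0.76,0.04,-0.006,0.02,0]
    - [0.76,0.05,-0.007,0.02,0]
    - [0.76,0.06,-0.009,0.02,0]
    - [0.76,0.07,-0.01,0.02,0]
    - [0.76,0.08,-0.012,0.02,0]
    - [0.76,0.08,-0.012,0.02,0]
    - [0.76,0.08,-0.012,0.02,0]
    - [0.76,0.08,-0.012,0.02,0]
    - [0.76,0.08,-0.012,0.02,0]

```text
time: 19.85
eef_pos: [0.5726, -0.0425, 0.0312]
tcp_rot: [0.759, 0.652, -0.003, 0.001]
contact_force: [-0.8, 0.4, -2.1]
opening: 0.763
```

Request:
servo_tool:
  increments:
    - [0.76,0.03,-0.005,0,0]
    - [0.76,0.04,-0.006,0,0]
    - [0.76,0.05,-0.007,0,0]
    - [0.76,0.06,-0.009,0,0]
    - [0.76,0.07,-0.01,0,0]
    - [0.76,0.07,-0.01,0,0]
    - [0.76,0.07,-0.01,0,0]
    - [0.76,0.07,-0.01,0,0]
    - [0.76,0.07,-0.01,0,0]
    - [0.76,0.07,-0.01,0,0]

```text
time: 20.68
eef_pos: [0.5727, -0.0423, 0.0304]
tcp_rot: [0.758, 0.652, -0.005, -0.002]
contact_force: [-7.2, 0.7, 2.3]
opening: 0.758
```

```bash
python3 st.py
```

```text
t 20.68 eef [ 0.5727 -0.0423  0.0304] jig xy [45.3  3.3] yaw err deg -0.0 open 0.758
Fjig 0.4 -7.2 2.3 T [ 0.16  1.27 -0.06] [-0.25  0.32  1.94 -0.01  0.89 -0.09]
```

At the pins: the finger face is at y ≈ -29 mm. I'll keep the light side pressure and drag it ~1.6 mm towards the stop, so the end seats again, then release.

Request:
servo_tool:
  increments:
    - [0.76,0.06,-0.01,0,0]
    - [0.76,0.06,-0.01,0,0]
    - [0.76,0.06,-0.02,0,0]
    - [0.76,0.06,-0.03,0,0]
    - [0.76,0.06,-0.04,0,0]
    - [0.76,0.055,-0.05,0,0]
    - [0.76,0.055,-0.05,0,0]
    - [0.76,0.055,-0.05,0,0]
    - [0.76,0.055,-0.05,0,0]
    - [0.76,0.055,-0.05,0,0]

```text
time: 21.52
eef_pos: [0.5725, -0.0424, 0.0302]
tcp_rot: [0.759, 0.651, -0.007, -0.006]
contact_force: [-7.9, 5.9, 4.5]
opening: 0.764
```

```bash
python3 st.py
```

```text
t 21.52 eef [ 0.5725 -0.0424  0.0302] jig xy [45.4  3.2] yaw err deg -0.07 open 0.764
Fjig -4.6 -8.7 4.5 T [ 0.9   1.27 -0.18] [-0.25  0.32  1.94 -0.01  0.9  -0.09]
```

Request:
servo_tool:
  increments:
    - [0.76,-0.02,0,0,0]
    - [0.76,-0.04,0,0,0]
    - [0.76,-0.06,0,0,0]
    - [0.93,-0.06,0,0,0]
    - [0.93,-0.08,0,0,0]
    - [0.93,-0.1,0,0.05,0]
    - [0.93,-0.1,0,0.3,0]
    - [0.93,-0.1,0,0.8,0]
    - [0.93,-0.1,0,1.5,0]
    - [0.93,-0.1,0,2.2,0]

```text
time: 22.35
eef_pos: [0.568, -0.0424, 0.1192]
tcp_rot: [0.759, 0.651, -0.007, -0.006]
contact_force: [1.0, -0.2, -0.6]
opening: 0.932
```

Request:
servo_tool:
  increments:
    - [0.93,0,0,0.5,0]
    - [0.8,0,0.3,1.2,0]
    - [0.5,0,0.6,1.8,0]
    - [0.2,0,0.9,2.4,0]
    - [0,0,1.2,2.8,0]
    - [0,0,1.2,2.8,0]
    - [0,0,1.2,2.8,0]
    - [0,0,1.2,2.8,0]
    - [0,0,1.2,2.8,0]
    - [0,0,1.2,2.8,0]

```text
time: 23.18
eef_pos: [0.5671, 0.0052, 0.2291]
tcp_rot: [0.759, 0.651, -0.008, -0.008]
contact_force: [-0.3, -0.0, 0.5]
opening: -0.001
```

```bash
python3 st.py; cat > chk.py <<'E'
from h import *
p=ctrl.read_camera('wrist'); save(p,'w6.png'); v=(.5762,.0030,-1.7217)
c,s=np.cos(v[2]),np.sin(v[2])
W=lambda L:np.array([[v[0]+c*x-s*y,v[1]+s*x+c*y,z] for x,y,z in L])
print('pins',proj(p,W([(.002,.033,.036),(.092,.033,.036)])).round(1).tolist(),'cork',proj(p,W([(-.035,-.053,.02),(-.035,.045,.02)])).round(1).tolist())
print('adapter top if home x=48', proj(p,W([(x,y,.051) for x in(-.017,.113) for y in (-.029,.029)])).round(1).tolist())
try:
    m,cf=mask(p,'adapter',proj(p,W([(.04,0,.05)]))[0]); r=fitbox([(p,m.astype(float))],(.058,.130,.031),*W([(.046,0,0)])[0][:2],v[2]+np.pi/2,.02)
    d=r[0][:2]-v[:2]; print(cf,m.sum(),'jig xy',c*d[0]+s*d[1],-s*d[0]+c*d[1],'yaw',np.degrees(r[0][2]-v[2]-np.pi/2),r[1])
except Exception as e: print(e)
print(proj(p,W([(-.1138,0,.139)])))
E
python3 chk.py
```

```text
t 23.18 eef [0.5671 0.0052 0.2291] jig xy [-0.8 -9.3] yaw err deg -0.12 open -0.001
Fjig 0.1 -0.3 0.5 T [ 0.02 -0.05  0.05] [-0.17  0.06  1.83 -0.    1.26 -0.01]
pins [[367.4, 214.5], [363.9, 306.0]] cork [[272.9, 171.1], [379.9, 171.3]]
adapter top if home x=48 [[296.9, 196.1], [365.3, 196.2], [299.1, 332.7], [360.4, 333.1]]
0.98 6763 jig xy 0.04785770138475272 -7.257303250903999e-05 yaw 0.06264975368190852 2556.75
[[335.30741726  52.50703787]]
```

View pics/w6.png

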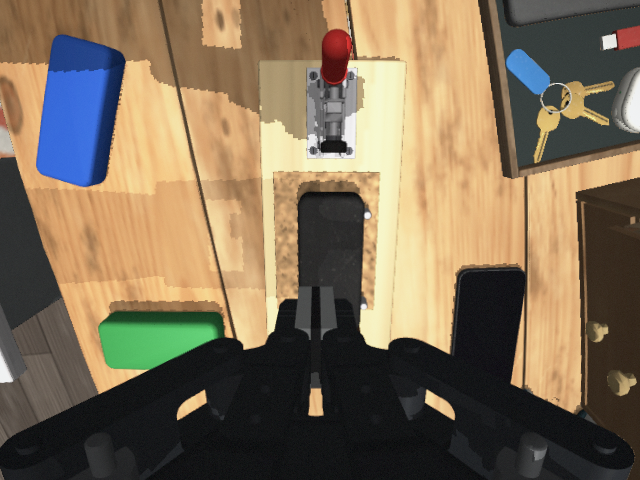

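The adapter is home: against both pins ((367,215), (363,306)), and the fit gives x 47.9, y -0.1 mm, yaw 0.06°. The handle is upright at (337,55). Next I bring the shut fingers behind the handle.

Request:
servo_tool:
  increments:
    - [0,0.15,0.5,0,0]
    - [0,0.3,1.1,0,0]
    - [0,0.45,1.6,0,0]
    - [0,0.54,1.99,-0.3,0]
    - [0,0.54,1.99,-0.9,0]
    - [0,0.54,1.99,-1.5,0]
    - [0,0.54,1.99,-1.9,0]
    - [0,0.54,1.99,-2.03,0]
    - [0,0.54,1.99,-2.03,0]
    - [0,0.54,1.99,-2.03,0]

```text
time: 24.12
eef_pos: [0.5894, 0.0846, 0.1488]
tcp_rot: [0.759, 0.651, -0.008, -0.007]
contact_force: [-0.1, -0.3, -0.1]
opening: -0.001
```

```bash
python3 st.py; cat > arc.py <<'E'
import sys; from h import *
e=ctrl.get_state()['eef_pos']; v=(.5762,.0030,-1.7217); c,s=np.cos(v[2]),np.sin(v[2])
for q in np.arange(-.1,1.55,.1):
    q=min(q,1.484); f=1.484-q; r=.086
    x=-.1069-r*np.cos(f)+.008*np.sin(f)+.011; z=.0597+r*np.sin(f)+.008*np.cos(f)
    w=np.array([v[0]+c*x,v[1]+s*x,z])-e
    print(round(q,2),(x*1e3).round(1),(z*1e3).round(1),(w/.04).round(2))
E
python3 arc.py
```

```text
t 24.12 eef [0.5894 0.0846 0.1488] jig xy [-82.7   0.8] yaw err deg -0.13 open -0.001
Fjig 0.4 -0.0 -0.1 T [-0.02 -0.02  0.01] [-0.03  0.2   1.83  0.    1.12  0.13]
-0.1 -86.8 145.6 [-0.    0.1  -0.08]
0.0 -95.4 146.1 [ 0.03  0.32 -0.07]
0.1 -104.0 145.7 [ 0.06  0.53 -0.08]
0.2 -112.6 144.5 [ 0.09  0.74 -0.11]
0.3 -120.9 142.4 [ 0.12  0.95 -0.16]
0.4 -129.1 139.5 [ 0.16  1.15 -0.23]
0.5 -136.9 135.7 [ 0.18  1.34 -0.33]
0.6 -144.2 131.3 [ 0.21  1.52 -0.44]
0.7 -151.1 126.1 [ 0.24  1.7  -0.57]
0.8 -157.5 120.2 [ 0.26  1.85 -0.71]
0.9 -163.2 113.8 [ 0.28  1.99 -0.88]
1.0 -168.3 106.8 [ 0.3   2.12 -1.05]
1.1 -172.6 99.3 [ 0.32  2.23 -1.24]
1.2 -176.2 91.5 [ 0.33  2.32 -1.43]
1.3 -179.0 83.3 [ 0.34  2.38 -1.64]
1.4 -180.9 74.9 [ 0.35  2.43 -1.85]
1.48 -181.9 67.7 [ 0.35  2.46 -2.03]
```

Request:
servo_tool:
  increments:
    - [0,0.01,0.15,-0.05,0]
    - [0,0.03,0.32,-0.07,0]
    - [0,0.06,0.53,-0.08,0]
    - [0,0.09,0.74,-0.11,0]
    - [0,0.12,0.95,-0.16,0]
    - [0,0.16,1.15,-0.23,0]
    - [0,0.18,1.34,-0.33,0]
    - [0,0.21,1.52,-0.44,0]
    - [0,0.24,1.7,-0.57,0]
    - [0,0.26,1.85,-0.71,0]

```text
time: 24.95
eef_pos: [0.5998, 0.1597, 0.1198]
tcp_rot: [0.759, 0.651, -0.008, -0.007]
contact_force: [0.2, -0.1, 1.0]
opening: -0.003
```

```bash
python3 st.py; python3 arc.py | tail -9; python3 - <<'E'
from h import *
p=ctrl.read_camera('wrist'); save(p,'w7.png')
v=(.5762,.0030,-1.7217); c,s=np.cos(v[2]),np.sin(v[2])
for q in (.7,.8,.9):
    f=1.484-q; print(q,proj(p,[[v[0]+c*x,v[1]+s*x,.0597+r*np.sin(f)] for r in(.032,.103) for x in [-.1069-r*np.cos(f)]]).round().tolist())
E
```

```text
t 24.95 eef [0.5998 0.1597 0.1198] jig xy [-158.5   -0.2] yaw err deg -0.11 open -0.003
Fjig 0.0 0.2 1.0 T [-0.06 -0.15 -0.05] [0.1  0.29 1.79 0.   1.09 0.25]
0.7 -151.1 126.1 [-0.02 -0.18  0.16]
0.8 -157.5 120.2 [ 0.   -0.03  0.01]
0.9 -163.2 113.8 [ 0.02  0.12 -0.15]
1.0 -168.3 106.8 [ 0.04  0.24 -0.33]
1.1 -172.6 99.3 [ 0.06  0.35 -0.51]
1.2 -176.2 91.5 [ 0.07  0.44 -0.71]
1.3 -179.0 83.3 [ 0.08  0.51 -0.91]
1.4 -180.9 74.9 [ 0.09  0.55 -1.12]
1.48 -181.9 67.7 [ 0.09  0.58 -1.3 ]
0.7 [[318.0, 325.0], [316.0, 268.0]]
0.8 [[318.0, 319.0], [316.0, 244.0]]
0.9 [[318.0, 314.0], [317.0, 223.0]]
```

View pics/w7.png

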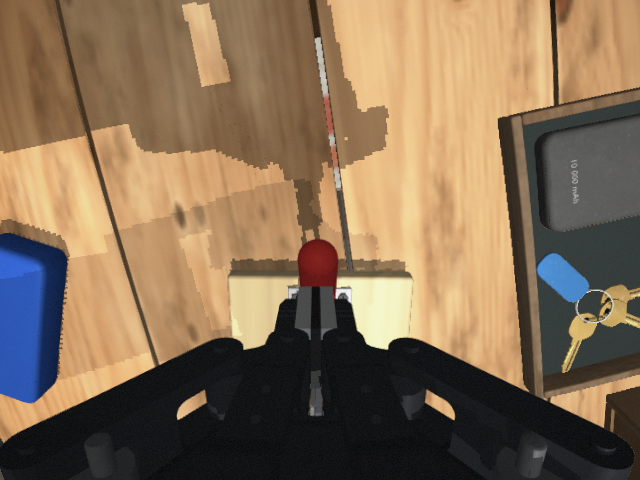

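The handle tip shows at (318,240), as predicted for q ≈ 0.8, so the finger is pushing it properly.

Request:
servo_tool:
  increments:
    - [0,0.01,0.06,-0.08,0]
    - [0,0.02,0.12,-0.15,0]
    - [0,0.03,0.18,-0.24,0]
    - [0,0.04,0.24,-0.33,0]
    - [0,0.05,0.3,-0.42,0]
    - [0,0.06,0.35,-0.51,0]
    - [0,0.07,0.4,-0.61,0]
    - [0,0.07,0.44,-0.71,0]
    - [0,0.08,0.48,-0.81,0]
    - [0,0.08,0.51,-0.91,0]

```text
time: 25.83
eef_pos: [0.602, 0.1803, 0.0826]
tcp_rot: [0.759, 0.651, -0.009, -0.008]
contact_force: [-3.8, -2.8, 6.4]
opening: 0.004
```

```bash
python3 st.py; python3 arc.py | tail -5
```

```text
t 25.83 eef [0.602  0.1803 0.0826] jig xy [-179.2   -1.1] yaw err deg -0.07 open 0.004
Fjig 3.4 -3.3 6.4 T [-0.51  0.62  0.01] [0.13 0.35 1.78 0.   1.03 0.28]
1.1 -172.6 99.3 [ 0.   -0.17  0.42]
1.2 -176.2 91.5 [ 0.02 -0.08  0.22]
1.3 -179.0 83.3 [ 0.03 -0.01  0.02]
1.4 -180.9 74.9 [ 0.03  0.04 -0.19]
1.48 -181.9 67.7 [ 0.04  0.06 -0.37]
```

Request:
servo_tool:
  increments:
    - [0,0.03,0.02,-0.06,0]
    - [0,0.03,0.03,-0.12,0]
    - [0,0.03,0.04,-0.18,0]
    - [0,0.03,0.05,-0.23,0]
    - [0,0.03,0.05,-0.28,0]
    - [0,0.03,0.06,-0.33,0]
    - [0,0.03,0.06,-0.37,0]
    - [0,0.03,0.06,-0.4,0]
    - [0,0.03,0.06,-0.4,0]
    - [0,0.03,0.06,-0.4,0]

```text
time: 26.67
eef_pos: [0.6035, 0.1829, 0.0676]
tcp_rot: [0.759, 0.651, -0.009, -0.008]
contact_force: [-3.1, -1.5, 6.9]
opening: 0.0
```

```bash
python3 st.py
```

```text
t 26.67 eef [0.6035 0.1829 0.0676] jig xy [-1.819e+02 -1.000e-01] yaw err deg -0.08 open 0.0
Fjig 2.0 -2.8 6.9 T [-0.04  0.44 -0.01] [0.13 0.38 1.78 0.   1.01 0.28]
```

Request:
servo_tool:
  increments:
    - [0,0,0,0.1,0]
    - [0,0,0,0.4,0]
    - [0,0,0,1.0,0]
    - [0,0,0,1.8,0]
    - [0,0,-0.2,2.6,0]
    - [0,0,-0.6,3.4,0]
    - [0,-0.2,-1.2,4.0,0]
    - [0,-0.4,-1.8,4.4,0]
    - [0,-0.5,-2.2,4.4,0]
    - [0,-0.5,-2.2,4.4,0]

```text
time: 27.5
eef_pos: [0.5841, 0.0924, 0.2466]
tcp_rot: [0.76, 0.65, -0.008, -0.006]
contact_force: [0.2, 0.0, -0.3]
opening: -0.0
```

```bash
python3 st.py; sed -i "s/w6.png/w8.png/" chk.py; python3 chk.py; python3 - <<'E'
from h import *
v=(.5762,.0030,-1.7217); c,s=np.cos(v[2]),np.sin(v[2]); W=lambda x,y,z:[v[0]+c*x-s*y,v[1]+s*x+c*y,z]
for n in ('wrist','scene'):
    p=ctrl.read_camera(n); print(n,'tip closed/q1.3',[proj(p,[W(-.1069-.103*np.cos(f),0,.0597+.103*np.sin(f))]).round(1).tolist() for f in (0,.184)],'pad',proj(p,[W(.002,0,.051)]).round())
    if n=='wrist': a=p['frame'][0:480,160:480]
    else: a2=cv2.resize(p['frame'][175:335,230:390],(480,480),interpolation=cv2.INTER_CUBIC)
save(dict(frame=np.hstack([a,a2])),'w9.png')
E
```

```text
t 27.5 eef [0.5841 0.0924 0.2466] jig xy [-89.6  -5.6] yaw err deg -0.24 open -0.0
Fjig -0.0 0.2 -0.3 T [ 0.01  0.02 -0.01] [-0.01  0.1   1.76 -0.    1.3   0.14]
pins [[358.2, 296.9], [355.6, 373.0]] cork [[273.7, 256.8], [369.6, 257.1]]
adapter top if home x=48 [[295.4, 285.0], [356.0, 285.2], [297.9, 397.7], [352.3, 398.1]]
0.64 922 jig xy 0.0479702333060067 0.0013728430556917501 yaw 0.43618401591121914 6305.3125
[[327.17575118 201.28283282]]
wrist tip closed/q1.3 [[[328.8, 69.3]], [[329.1, 67.8]]] pad [[327. 307.]]
scene tip closed/q1.3 [[[280.8, 203.6]], [[280.6, 199.0]]] pad [[319. 251.]]
```

View pics/w9.png

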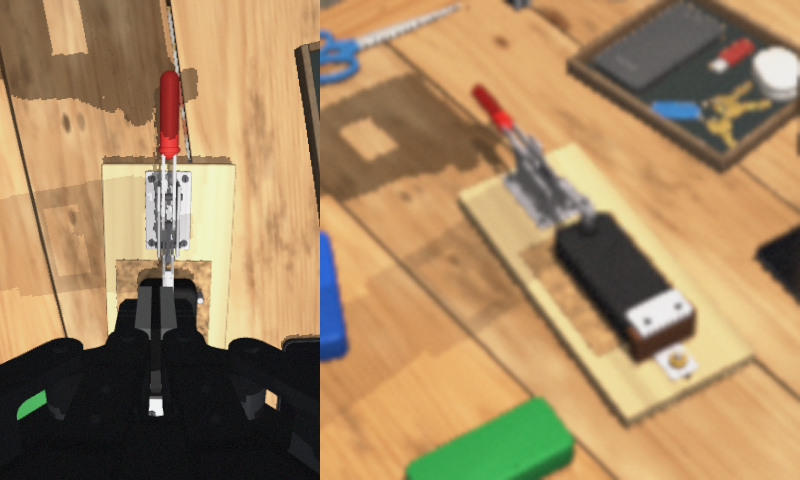

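The clamp is closed: the red tip in the scene crop is at about (480,90), which is full-frame (283,205) against (281,204) predicted for the stop. The pad arm bears on the adapter, whose end is under the lip at crop (660,310). The gripper is clear of everything.

```bash
python3 -c "
from plant import ctrl
print(ctrl.sign_off())"
```

```text
the job is handed in; nothing more can be done
None
```

The adapter is clamped in the jig and the job is handed in, at about 28 s of the 72 s allowed. `sign_off` gave no verdict.

**Placing:** I laid the black adapter flat on the cork and slid it under the lip until it met the end stop with about 5 N. I then nudged it against both pins with about 7–9 N and dragged it lightly towards the stop once more. The wrist-camera fit before clamping put its centre at x 47.9, y −0.1 mm, turned 0.06°.

**Clamping:** I pushed the handle over with the shut fingers. The last push was about 7 N, and the fingertip stopped at z = 67.6 mm, where 67.7 mm was expected at the handle's stop. The last picture, taken with the robot clear, shows the handle level, the clamp arm on the adapter and its end under the lip. I did not touch anything else on the desk, but I made no separate check that the other items had not moved.

**Checks that disagreed:**
- **Stop position:** the picture of the lip put the stop face near 111 mm, but contact put it near 113 mm. I went with the contact.
- **Final fit:** the adapter fit after clamping (x 48.0, y 1.4 mm, 0.4°) was poor because the gripper and clamp hid most of the adapter. I gave it no weight.
- **Cork contact:** when I set the adapter down, the force on the tool rose by about 10 N for a moment, more than intended. I eased it off straight away.

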